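# Hold the spring-return purge valve open with its bayonet key

### The job

Pick up the bayonet key (the plug with two ears at its foot) by its black handle and insert it in the purge valve through the slotted top ring. Push it fully home against the spring, turn it clockwise, seen from above, about a quarter turn to the stop, and finish still gripping it there, pushed fully home and turned to the stop, since the valve purges only while it is held so. Leave the earless bung, the bottles and the tape measure where they stand.

Things in the scene. Friction and masses are not known exactly. Their poses are not given: they have to be found in the camera images.
- key: Bayonet key, loose, upright, about 160 g. Steel stem 30 mm in diameter; at its foot two ears pointing along its +x and -x, 50 mm over the tips, 10 mm wide, 8 mm high from the underside up. Flange 36 mm in diameter, 26 to 31 mm above the underside; above it the black handle bar. Origin: centre of the underside; z up. A half turn about z looks the same.
- key_grip (a point): Point on the key's axis inside the black handle, 53 mm above the underside: a TCP here puts the fingertips just above the flange. The handle is 42 mm long along the key's x, 16 mm thick along y (grip across this), from 31 to 71 mm above the underside.
- bung: Plain bung, a look-alike of the key in the same sizes but without ears. Origin: centre of the underside. Not to be used or moved.
- valve: Spring-return purge valve fixed to the bench: steel base 110 x 100 x 8 mm, aluminium tube 72 mm in diameter, brass pipe stubs on +y and -y reaching 64 mm from the axis, a slotted steel ring on top, 40 to 46 mm above the bench. The key is fully home when its underside is 28 mm above the bench; only with the ears below the ring can it be turned. Origin: centre of the underside; z up.
- valve_mouth (a point): Centre of the ring's upper face, 46 mm above the bench; axes as the valve's. Bore 34 mm in diameter (upper edge chamfered 2 mm) with two gaps facing each other, 14 mm wide along the valve's +x and -x, open to the 56 mm cavity below, for the key's ears. Under them a sprung rotor with a like slot; the ears meet its floor when the key's underside is 36 mm above the bench.
- valve_plunger (a joint): How far the rotor is pushed down, m: 0 at rest, 0.008 fully home (rigid stop). Spring: about 4.5 N at rest, about 9 N fully home. Above 0.004 the ears are clear below the ring; released there, the spring lifts them against the ring (0.004).
- valve_rotor (a joint): How far the rotor is turned, rad: 0 at rest (slot in line with the gaps), growing clockwise seen from above to the stop at 1.40. Return spring 0.025 N m at rest to about 0.1 N m at the stop. The ears have about 0.1 rad of play in the slot, so the key itself turns about 1.5 rad to the stop.
- oil_bottle: White bottle with a red cap, 43 x 42 x 116 mm, standing at the back of the bench. Origin: centre of the underside. Leave alone.
- threadlock: Red bottle with a black cap, 29 x 28 x 71 mm, standing beside the white one. Origin: centre of the underside. Leave alone.
- tape_measure: Yellow and black tape measure, 36 x 77 x 64 mm, standing at the back of the bench. Origin: centre of the underside. Leave alone.
Mind the look-alikes: they are no part of the job. What is shaped like the key but turquoise is not meant.

How it is judged:
On the way, in this order (a step that is already met when the one before it is completed fails the run):
1. the key is lifted clear of the bench in the fingers (height (world z) of key above 0.03 m and contact force between the fingers and key above 1 N), for 0.1 s.
2. the key is pushed home in the valve, ears in the gaps, not yet turned (horizontal distance between key and valve below 0.005 m and value of joint valve_plunger above 0.0055 m and height (world z) of key below 0.032 m and value of joint valve_rotor below 0.4 rad), for 0.1 s.
At the end, for the whole second after the job is handed in: Key within 5 mm of the valve axis, tilted under 0.12 rad, underside under 32 mm above the bench; plunger pressed over 5.5 of its 8 mm (so by the arm, not hanging from the ring); rotor turned over 1.2 rad of 1.40; fingers still gripping the key, key at rest (horizontal distance between key and valve below 0.005 m and height (world z) of key below 0.032 m and angle between key's own z axis and vertical below 0.12 rad and value of joint valve_plunger above 0.0055 m and value of joint valve_rotor above 1.2 rad and contact force between the fingers and key above 2 N and linear speed of key below 0.02 m/s); the arm keeps its last pose, push and grip.
It fails at once if the bung is pushed aside (distance of bung from where it was at the start of the episode above 0.02 m).
It fails at once if the white bottle is pushed aside (distance of oil_bottle from where it was at the start of the episode above 0.02 m).
It fails at once if the red bottle is pushed aside (distance of threadlock from where it was at the start of the episode above 0.02 m).
It fails at once if the tape measure is pushed aside (distance of tape_measure from where it was at the start of the episode above 0.02 m).
It also fails if it takes over 43 s, if anything falls off the work surface, if the arm or the gripper's body presses on something with over 40 N, if the wrist force passes 120 N, or if a joint passes its speed limit or range.

### The arm

A 7-joint arm with a two-finger parallel gripper is mounted at the origin on a cart in front of the work surface, level with it; the furniture and walls round the work are solid. World frame = base frame: x ahead of the robot, y to its left, z up, the work surface at z = 0. Lengths are in m, angles in rad, forces in N, time in s.
With the tool pointing down it reaches from about 0.4 to 0.875 m from the base axis. Payload 6.5 kg.
Tool frame: the origin (TCP) lies between the finger pads, 19 mm behind the fingertips; this is the grasp point; z points along the fingers, x is the direction in which the jaws open and shut, and the axes are right-handed (so a half turn about z gives the same grasp; the last joint's range is limited). The gripper opens to 88 mm and grips with 3 to 60 N. Pads are 18 mm wide; open, the fingers measure 123 mm over their backs; the gripper's body (75 mm by 187 mm) begins 45 mm behind the grasp point.
Start: joints at [-1.236, 0.536, -0.004, 1.538, 0.003, 1.067, -0.071], TCP at [0.254, 0.598, 0.257] pointing down, gripper open.
Joint ranges: [-2.7, 2.7], [-0.37, 2.16], [-1.27, 1.26], [0.24, 2.4], [-1.31, 4.45], [0.19, 1.91], [-2.76, 2.76]. Speed limits (rad/s): [2.39, 2.39, 3.14, 3.14, 3.14, 3.14, 3.14].

### API

Orientations are given as a 3x3 rotation matrix whose columns are the frame's x, y, z axes.
In Python, from workcell import robot, snapshot, job, nets gives the robot as it stands.
- The arm moves only by the shell command python3 -m creep 'ROWS' [OPENING]. ROWS is text: rows parted by semicolons, each of 6 numbers parted by spaces: the shift along the tool's x, y, z in mm, then the turn, a rotation vector about the tool's x, y, z in degrees. In form: tx ty tz rx ry rz; .... A call has 1 to 12 rows; each row shifts and turns the commanded pose from where the row before left it, along the tool's axes as they then stand; what a row does not reach is not made up. A row lasts 1/12 s, in which the tool goes at most 41.7 mm and 7.16 degrees, less where a joint would pass 70% of its speed; a pose out of reach is approached as far as the arm can. A call is refused whole if a number of a shift passes 41.7 or a number of a turn 7.16, either way. A call with a gripper value outside its range is refused whole. OPENING is the opening, from 0 (shut) to 1 (fully open), set as the call begins (- or left out, the last holds). The fingers move at their own pace and stop on an object; the grip force is fixed at half the most. Time passes only in rows, so rows that do not move let the fingers close. It gives the time, the measured TCP pose, the force and the opening at its end, in the units of the state.
- robot.get_obs(): the state, without advancing time (a new reading comes with each control period).
- snapshot(name): name is "side" or "top" or "wrist"; returns a dict with "pixels" (400x640x3 uint8, red, green, blue), "K" (3x3 intrinsics, pixels), "D" ([k1, k2, p1, p2, k3] as OpenCV has them; the pictures are not rectified), "R" (3x3) and "t" (3): a world point X has camera coordinates R X + t. Camera axes: x right, y down, z forward; pixel columns grow to the right and rows downward; lengths in m; the calibration is good to about 2 mm. A picture is of the moment at which its call begins. There is no depth.
- job.job_done(): hands the job in, once; it reports no verdict.
Trained networks look in the newest picture that a camera, given by its name, has taken for a name from the list of things; names that differ only in an ending like _2 or _b are one class to them, and where a whole thing is asked for, a point or a joint stands for the part that bears it (a point fixed in the world has none). Each returns a list of dicts, best first, with "conf" (0 to 1); they miss things now and then, are a little off and sometimes report something else, mostly with a low value. They report only what shows in the picture. A call takes as long as a camera call. They do not tell look-alikes from the thing itself.
- nets.find_in(camera, label): "location" ([column, row] in pixels, amid what is visible of it).
- nets.masks_of(camera, label): "region" (400x640 bool, what is visible of it) and "location" ([column, row] in pixels, amid what is visible of it).
The state is a dict: "time_s": time; "joints": joint angles; "qvel": joint speeds; "joint_torque": joint torques, N m; "ee_pos": TCP position; "tcp_rot": TCP orientation; "wrist_force": force on the tool from outside, world axes, zero at the start; "torque": the same for the moment, N m; "width": opening from 0.0 (shut) to 1.0 (fully open).
Only numpy, scipy, OpenCV 4.12 (cv2) and the standard library are available. Lean on these libraries where they do the work, as an engineer would, in place of code of your own. Each camera call takes 0.05 s, during which the arm holds its last target. There are 200 camera calls.

## Working session

There is one attempt and no reset: what is moved stays moved. The work goes in short steps, Python scripts to look and compute and a shell command to move; the robot and the scene stay as the last step left them, time stands still between calls to the robot, and variables do not carry over. Pictures are saved under pics/ and viewed, and the job is handed in when it is done.

```bash
mkdir -p pics; ls; cat > h.py <<'E'
import numpy as np, cv2
from workcell import robot, snapshot, job, nets
def ray(s,px):
    u=cv2.undistortPoints(np.array([[px]],float),s["K"],s["D"])[0,0]
    d=s["R"].T@np.array([u[0],u[1],1.]); return -s["R"].T@s["t"],d
def atz(s,px,z):
    c,d=ray(s,px); return c+d*(z-c[2])/d[2]
def proj(s,X):
    return cv2.projectPoints(np.array(X,float).reshape(-1,3),cv2.Rodrigues(s["R"])[0],s["t"],s["K"],s["D"])[0][:,0]
def save(s,n): cv2.imwrite(f"pics/{n}.png",s["pixels"][:,:,::-1])
E
python3 - <<'E'
from h import *
np.set_printoptions(precision=3,suppress=True)
for c in ["top","side","wrist"]:
    s=snapshot(c); save(s,c+"1")
    for l,z in [("key",.035),("bung",.035),("valve",.04),("key_grip",.053),("valve_mouth",.046)]:
        for r in nets.find_in(c,l)[:4]: print(c,l,r["conf"],r["location"],atz(s,r["location"],z))
o=robot.get_obs();print(o["time_s"],o["ee_pos"],o["tcp_rot"],o["joints"])
E
```

```text
pics
top key 0.53 [363.3, 237.3] [ 0.455 -0.068  0.035]
top key 0.46 [271.0, 205.7] [0.541 0.187 0.035]
top key 0.45 [387.7, 261.4] [ 0.389 -0.134  0.035]
top bung 0.57 [425.6, 189.7] [ 0.59  -0.245  0.035]
top valve 0.92 [272.8, 206.4] [0.538 0.182 0.04 ]
top key_grip 0.62 [363.5, 236.8] [ 0.454 -0.067  0.053]
top key_grip 0.61 [352.3, 270.5] [ 0.363 -0.036  0.053]
top key_grip 0.46 [390.4, 263.9] [ 0.382 -0.139  0.053]
top valve_mouth 0.95 [275.6, 210.4] [0.526 0.173 0.046]
side key 0.87 [365.6, 201.0] [ 0.448 -0.057  0.035]
side key 0.68 [400.2, 209.5] [ 0.36  -0.02   0.035]
side key 0.64 [385.6, 192.8] [ 0.392 -0.112  0.035]
side bung 0.51 [320.0, 173.2] [ 0.589 -0.225  0.035]
side valve 0.63 [320.8, 261.7] [0.541 0.227 0.04 ]
side valve 0.25 [365.1, 198.8] [ 0.45 -0.06  0.04]
side key_grip 0.89 [367.0, 199.8] [ 0.446 -0.03   0.053]
side key_grip 0.74 [385.6, 190.4] [ 0.395 -0.091  0.053]
side key_grip 0.66 [324.6, 261.1] [0.532 0.241 0.053]
side key_grip 0.57 [396.1, 204.9] [ 0.372 -0.011  0.053]
side valve_mouth 0.86 [323.1, 260.4] [0.536 0.23  0.046]
0.9 [0.254 0.598 0.257] [[ 0.39   0.921  0.   ]
 [ 0.921 -0.39  -0.   ]
 [ 0.     0.    -1.   ]] [-1.236  0.536 -0.004  1.538  0.003  1.067 -0.071]
```

```bash
python3 - <<'E'
import cv2,numpy as np
t=cv2.imread("pics/top1.png");s=cv2.imread("pics/side1.png")
a=cv2.resize(t[150:300,220:460],(800,500),interpolation=cv2.INTER_CUBIC)
cv2.imwrite("pics/tc.png",a)
b=cv2.resize(s[140:320,280:460],(600,600),interpolation=cv2.INTER_CUBIC)
cv2.imwrite("pics/sc.png",b)
E
```

```text
(no output)
```

View pics/top1.png

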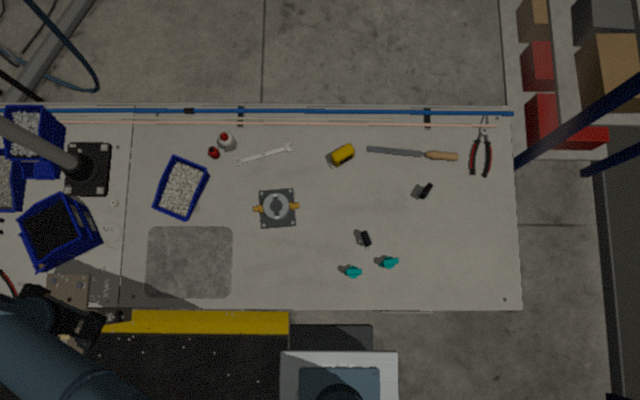

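View pics/tc.png

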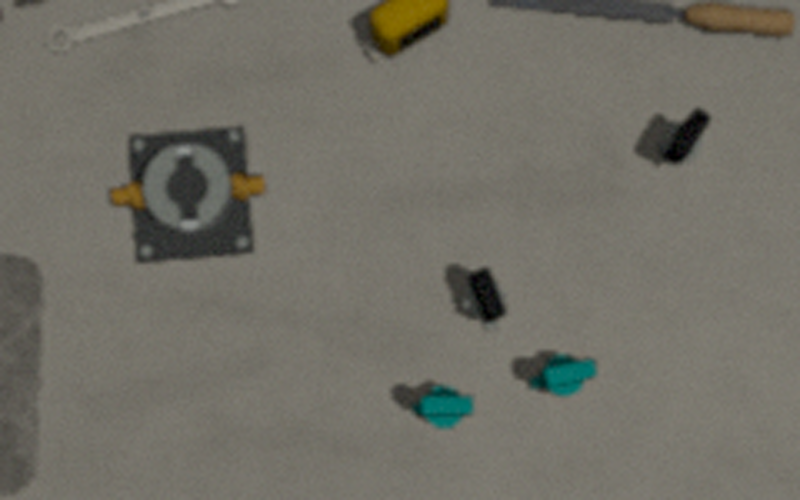

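View pics/sc.png

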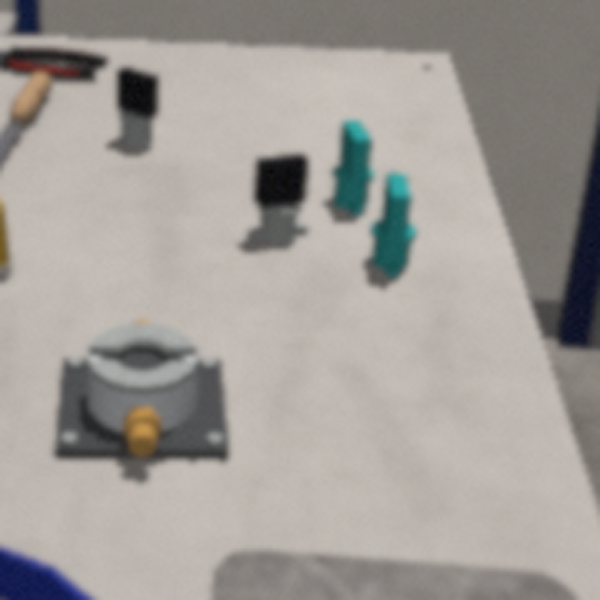

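Black candidates: A at top (365,238), B at top (425,190). Turquoise ones at (352,271) and (389,262) are out. A seems to show ear specks at its foot. I'll move over A and confirm from close by.

```bash
python3 -m creep '-26 22 0 0 0 0;-26 22 0 0 0 0;-26 22 0 0 0 0;-26 22 0 0 0 0;-26 22 0 0 0 0;-26 22 0 0 0 0;-26 22 0 0 0 0;-26 22 0 0 0 0;-26 22 0 0 0 0;-26 22 0 0 0 0;-26 22 0 0 0 0;-26 22 0 0 0 0' 1
python3 -m creep '-26 22 0 0 0 0;-26 22 0 0 0 0;-26 22 0 0 0 0;-26 22 0 0 0 0;-26 22 0 0 0 0;-26 22 0 0 0 0;-26 22 0 0 0 0;0 0 0 0 0 0'
python3 - <<'E'
from h import *
np.set_printoptions(precision=3,suppress=True)
s=snapshot("wrist"); save(s,"w2")
print(-s["R"].T@s["t"],s["R"])
for l,z in [("key",.035),("key_grip",.053)]:
    for r in nets.find_in("wrist",l)[:4]: print(l,r["conf"],r["location"],atz(s,r["location"],z))
o=robot.get_obs();print(o["time_s"],o["ee_pos"],o["tcp_rot"],o["joints"])
E
```

```text
time_s: 1.9
ee_pos: [0.3753, 0.2067, 0.2577]
tcp_rot: [[0.39, 0.921, 0.001], [0.921, -0.39, 0.001], [0.001, 0.0, -1.0]]
wrist_force: [0.4, 0.1, -1.1]
width: 1.001
time_s: 2.57
ee_pos: [0.4472, -0.0258, 0.2581]
tcp_rot: [[0.398, 0.918, 0.002], [0.918, -0.398, -0.003], [-0.001, 0.003, -1.0]]
wrist_force: [0.2, 0.2, 0.1]
width: 1.0
[0.381 0.003 0.385] [[ 0.399  0.917 -0.   ]
 [ 0.882 -0.383  0.275]
 [ 0.252 -0.11  -0.961]]
key 0.96 [281.0, 101.4] [ 0.364 -0.038  0.035]
key 0.91 [288.0, 192.9] [ 0.451 -0.071  0.035]
key 0.69 [206.9, 165.0] [ 0.39  -0.136  0.035]
key_grip 0.63 [205.7, 163.6] [ 0.388 -0.129  0.053]
key_grip 0.62 [289.1, 195.9] [ 0.451 -0.068  0.053]
key_grip 0.61 [281.8, 98.1] [ 0.362 -0.034  0.053]
2.7167 [ 0.446 -0.019  0.257] [[ 0.391  0.921 -0.   ]
 [ 0.921 -0.391  0.   ]
 [ 0.    -0.    -1.   ]] [-0.362  0.188  0.343  2.069 -0.081  0.897  1.196]
```

View pics/w2.png

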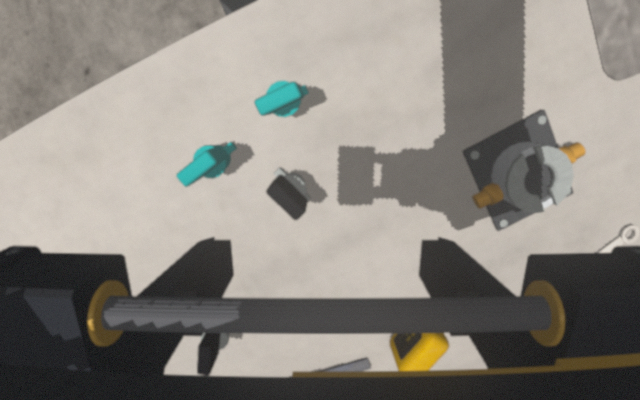

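```bash
python3 - <<'E'
from h import *
i=cv2.imread("pics/w2.png")
a=cv2.resize(i[145:235,245:345],(800,720),interpolation=cv2.INTER_CUBIC)[:600]
b=cv2.resize(i[100:240,450:600],(600,560),interpolation=cv2.INTER_CUBIC)
cv2.imwrite("pics/a2.png",a);cv2.imwrite("pics/b2.png",b)
E
```

```text
(no output)
```

View pics/a2.png

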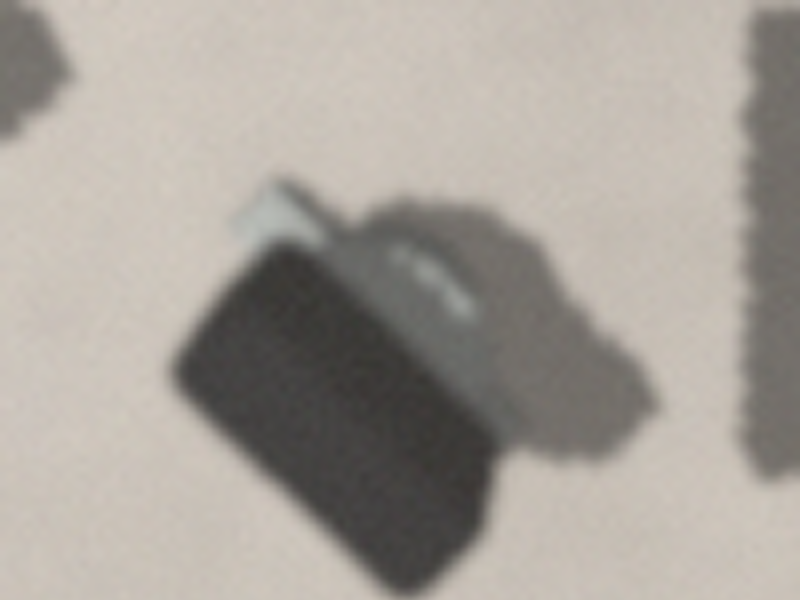

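View pics/b2.png

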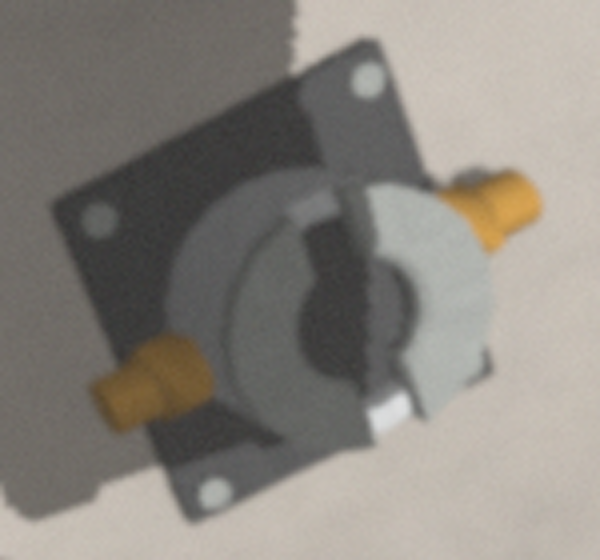

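The silver ear at crop (275,215) confirms A is the key. I'll fit the key and valve poses.

```bash
cat >> h.py <<'E'
from scipy.optimize import minimize
def fitkey(s,x0,roi,thr=75,dz=0.,bz=(.031,.071)):
    g=cv2.GaussianBlur(s["pixels"],(3,3),0).max(2); u0,v0,u1,v1=roi
    m=np.zeros(g.shape,np.uint8); m[v0:v1,u0:u1]=(g[v0:v1,u0:u1]<thr)
    n,l,st,_=cv2.connectedComponentsWithStats(m); m=(l==1+np.argmax(st[1:,4])).astype(np.uint8)
    M=cv2.resize(m.astype(np.float32)[v0:v1,u0:u1],None,fx=8,fy=8,interpolation=cv2.INTER_LINEAR)>.5
    def c(p):
        x,y,a=p[0],p[1],p[2]; ca,sa=np.cos(a),np.sin(a)
        P=[[x+ca*i*.021-sa*j*.008,y+sa*i*.021+ca*j*.008,z+dz] for i in(-1,1) for j in(-1,1) for z in bz]
        h=cv2.convexHull((((proj(s,P)-[u0,v0])+.5)*8-.5).astype(np.float32)).round().astype(np.int32)
        K=np.zeros(M.shape,np.uint8); cv2.fillConvexPoly(K,h,1); K=K>0
        return 1-(K&M).sum()/(K|M).sum()
    best=min((minimize(c,[x0[0],x0[1],a],method="Nelder-Mead",options=dict(initial_simplex=np.array([[x0[0],x0[1],a],[x0[0]+.008,x0[1],a],[x0[0],x0[1]+.008,a],[x0[0],x0[1],a+.3]]),maxiter=150)) for a in np.arange(0,3.1,.5)),key=lambda r:r.fun)
    return best.x,best.fun
E
python3 - <<'E'
from h import *
import pickle
np.set_printoptions(precision=4,suppress=True)
s=snapshot("wrist")
for t in (70,85,100): print(fitkey(s,[.45,-.068],(255,165,312,225),t))
c=lambda x,y:[450+(x+.5)/4-.5,100+(y+.5)/4-.5]
P=np.array([atz(s,c(*p),.008) for p in [(370,38),(52,204),(193,522),(492,372)]])
print(P,P.mean(0)); print(np.linalg.norm(P-np.roll(P,-1,0),axis=1),[np.degrees(np.arctan2(*(d[[1,0]]))) for d in np.roll(P,-1,0)-P])
# ring outer circle at .046 ; gaps
for p in [(355,185),(392,412),(345,205),(385,390)]: print(p,atz(s,c(*p),.046))
q=[atz(s,r["location"],.046) for r in nets.find_in("wrist","valve_mouth")[:1]]; print(q)
print(robot.get_obs()["time_s"],robot.get_obs()["ee_pos"])
E
```

```text
(array([ 0.4535, -0.0686,  3.2916]), np.float64(0.3369872207153044))
(array([ 0.4521, -0.0683,  0.2478]), np.float64(0.22093530277429552))
(array([ 0.4517, -0.0677,  0.333 ]), np.float64(0.1476743715338218))
[[0.477  0.2263 0.008 ]
 [0.4864 0.1294 0.008 ]
 [0.5944 0.1416 0.008 ]
 [0.5853 0.2388 0.008 ]] [0.5358 0.184  0.008 ]
[0.0973 0.1087 0.0976 0.1091] [np.float64(-84.4366782784181), np.float64(6.42317418526465), np.float64(95.34886124887976), np.float64(-173.4166569223759)]
(355, 185) [0.5012 0.1916 0.046 ]
(392, 412) [0.5644 0.1869 0.046 ]
(345, 205) [0.5052 0.1879 0.046 ]
(385, 390) [0.5576 0.1865 0.046 ]
[array([0.5216, 0.1635, 0.046 ])]
2.8167 [ 0.4455 -0.0181  0.2574]
```

```bash
python3 -m creep '0 20 20 0 0 0;0 20 20 0 0 0;-3 30 20 0 0 0;0 0 15 0 0 -6;0 0 15 0 0 -6;0 0 15 0 0 -6;0 0 0 0 0 -6;0 0 0 0 0 -6;0 0 0 0 0 -6;0 0 0 0 0 -6;0 0 0 0 0 0;0 0 0 0 0 0'
python3 - <<'E'
from h import *
np.set_printoptions(precision=4,suppress=True)
s=snapshot("wrist"); save(s,"w3")
r=nets.masks_of("wrist","key"); 
for q in r[:3]: print(q["conf"],q["location"],atz(s,q["location"],.045))
o=robot.get_obs();print(o["time_s"],o["ee_pos"],o["tcp_rot"],o["joints"])
px=proj(s,[[.452,-.068,.05]])[0].astype(int);print(px)
u,v=px
cv2.imwrite("pics/k3.png",cv2.resize(s["pixels"][max(v-70,0):v+70,max(u-80,0):u+80,::-1],None,fx=4,fy=4,interpolation=cv2.INTER_CUBIC))
roi=(max(u-60,0),max(v-60,0),u+60,v+60)
for t in (85,100): print(fitkey(s,[.452,-.068],roi,t))
E
```

```text
time_s: 3.82
ee_pos: [0.509, -0.0483, 0.1525]
tcp_rot: [[-0.325, 0.946, -0.0], [0.946, 0.325, 0.001], [0.001, 0.0, -1.0]]
wrist_force: [-0.0, -0.2, -0.6]
width: 0.999
0.91 [416.0, 15.9] [ 0.3723 -0.0336  0.045 ]
0.78 [266.9, 9.3] [ 0.3993 -0.1237  0.045 ]
0.57 [322.0, 115.2] [ 0.4502 -0.0699  0.045 ]
3.9167 [ 0.509  -0.0487  0.1525] [[-0.3246  0.9458  0.0001]
 [ 0.9458  0.3246  0.0003]
 [ 0.0003  0.0002 -1.    ]] [-0.0988  0.455   0.1332  1.9913 -0.0911  0.7008  1.992 ]
[323 119]
(array([ 0.4513, -0.0691,  3.526 ]), np.float64(0.12752534431923745))
(array([ 0.4512, -0.0687,  0.3585]), np.float64(0.08362531933909656))
```

View pics/w3.png

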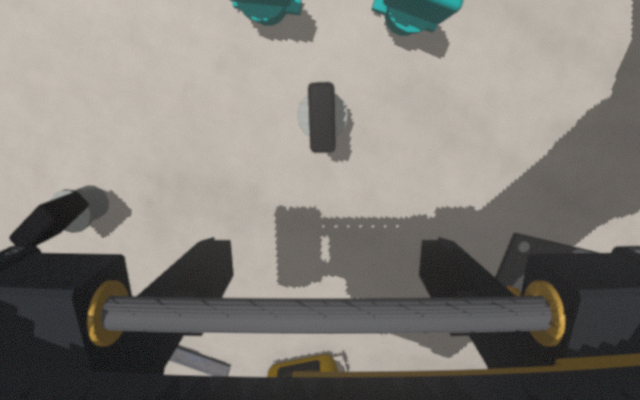

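View pics/k3.png

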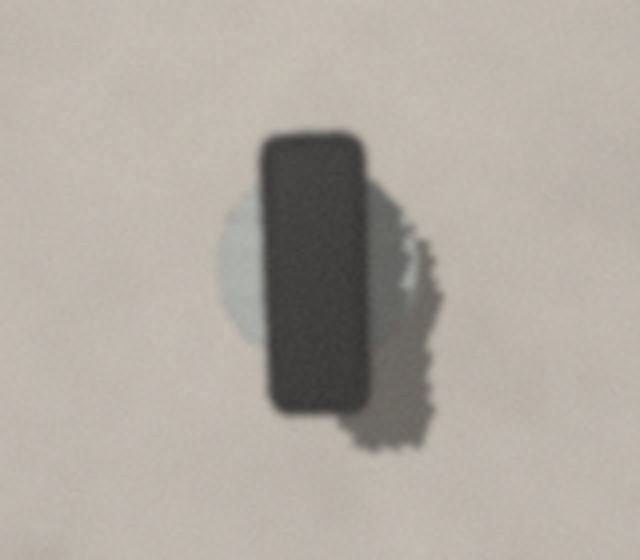

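```bash
python3 -m creep '0 -20 10 0 0 -1.6;0 -20 10 0 0 0;0 -21 10 0 0 0;0 0 20 0 0 0;0 0 20 0 0 0;0 0 15 0 0 0;0 0 10 0 0 0;0 0 4 0 0 0;0 0 0 0 0 0;0 0 0 0 0 0'
python3 -m creep '0 0 0 0 0 0;0 0 0 0 0 0;0 0 0 0 0 0;0 0 0 0 0 0;0 0 0 0 0 0;0 0 0 0 0 0;0 0 0 0 0 0' 0
```

```text
time_s: 4.75
ee_pos: [0.4521, -0.0704, 0.0538]
tcp_rot: [[-0.352, 0.936, 0.0], [0.936, 0.352, -0.0], [-0.0, 0.0, -1.0]]
wrist_force: [1.1, -0.1, -0.2]
width: 1.0
time_s: 5.33
ee_pos: [0.4518, -0.0705, 0.0535]
tcp_rot: [[-0.352, 0.936, 0.0], [0.936, 0.352, -0.0], [-0.0, 0.0, -1.0]]
wrist_force: [0.4, -0.4, -0.3]
width: 0.497
```

```bash
python3 -m creep '0 0 0 0 0 0;0 0 0 0 0 0;0 0 0 0 0 0;0 0 0 0 0 0;0 0 0 0 0 0;0 0 0 0 0 0'
```

```text
time_s: 5.83
ee_pos: [0.4518, -0.0705, 0.0534]
tcp_rot: [[-0.352, 0.936, 0.0], [0.936, 0.352, -0.0], [-0.0, -0.0, -1.0]]
wrist_force: [-0.2, -0.2, -0.7]
width: 0.176
```

```bash
python3 -m creep '0 0 -10 0 0 0;0 0 -20 0 0 0;0 0 -30 0 0 0;0 0 -30 0 0 0;9 12 -27 0 0 0;20 25 0 0 0 0;20 25 0 0 0 0;20 25 0 0 0 0;20 25 0 0 0 0;20 25 0 0 0 0;20 25 0 0 0 0;20 25 0 0 0 0'
python3 -m creep '20 25 0 0 0 0;20 25 0 0 0 0;10 15 0 0 0 0;10 14 0 0 0 0;0 0 0 0 0 5;0 0 0 0 0 5;0 0 0 0 0 4.6;0 0 0 0 0 0;0 0 0 0 0 0;0 0 0 0 0 0'
python3 - <<'E'
from h import *
np.set_printoptions(precision=4,suppress=True)
s=snapshot("wrist"); save(s,"w4")
o=robot.get_obs();print(o["time_s"],o["ee_pos"],o["tcp_rot"],o["joints"],o["width"])
u,v=px=proj(s,[[.536,.184,.046]])[0].astype(int);print(px)
np.savez("w4.npz",**s)
a=s["pixels"][max(v-75,0):v+75,u-100:u+100,::-1]
cv2.imwrite("pics/v4.png",cv2.resize(a,None,fx=4,fy=4,interpolation=cv2.INTER_CUBIC)); print(max(v-75,0),u-100)
E
```

```text
time_s: 6.83
ee_pos: [0.5744, 0.1361, 0.1709]
tcp_rot: [[-0.352, 0.936, -0.001], [0.936, 0.352, -0.0], [-0.0, -0.001, -1.0]]
wrist_force: [-0.0, -0.1, -2.6]
width: 0.18
time_s: 7.67
ee_pos: [0.6268, 0.2188, 0.1706]
tcp_rot: [[-0.108, 0.994, -0.0], [0.994, 0.108, -0.0], [-0.0, -0.0, -1.0]]
wrist_force: [1.1, 0.4, -2.9]
width: 0.177
7.7167 [0.6268 0.2187 0.1706] [[-0.107   0.9943 -0.0002]
 [ 0.9943  0.107  -0.    ]
 [-0.     -0.0002 -1.    ]] [-0.5126  0.6578  0.1625  1.5725 -0.1246  0.9217  1.37  ] 0.17822776216626662
[288  68]
0 188
```

View pics/w4.png

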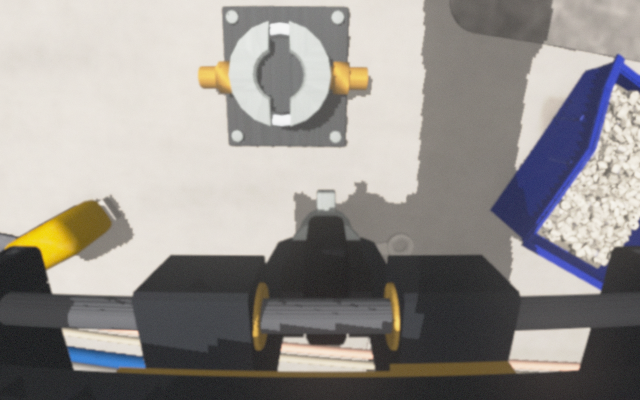

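View pics/v4.png

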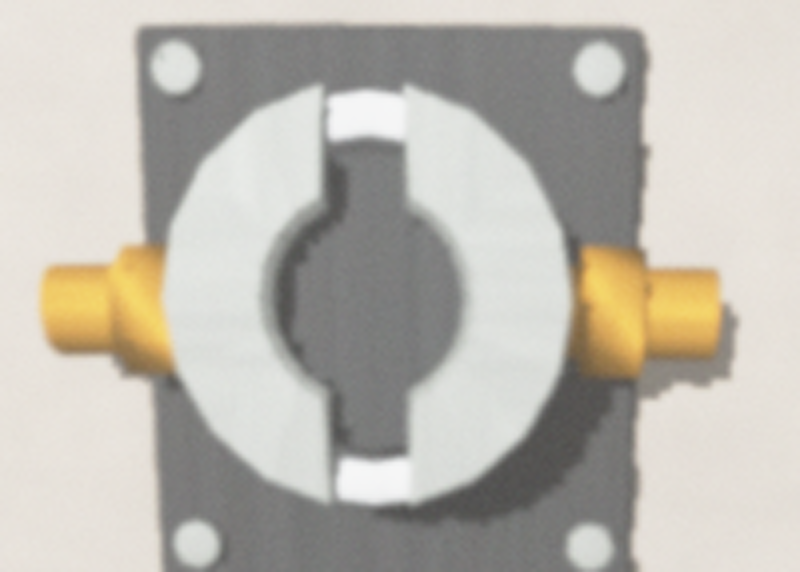

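```bash
python3 - <<'E'
from h import *
np.set_printoptions(precision=4,suppress=True)
s=dict(np.load("w4.npz"))
c=lambda x,y:[188+(x+.5)/4-.5,(y+.5)/4-.5]
A=np.array([atz(s,c(*p),.046) for p in [(322,84),(405,84),(330,503),(410,505),(163,295),(573,295)]])
print(A)
m1,m2=A[:2].mean(0),A[2:4].mean(0); d=m1-m2; print("gap ctr",(m1+m2)/2,"lr ctr",A[4:].mean(0),"diam",np.linalg.norm(A[4]-A[5]),"yaw",np.degrees(np.arctan2(-d[1],-d[0])))
for i,j in ((0,2),(1,3)): e=A[j]-A[i]; print(np.degrees(np.arctan2(e[1],e[0])),np.linalg.norm(e))
a=cv2.resize(s["pixels"][180:260,270:380,::-1],None,fx=7,fy=7,interpolation=cv2.INTER_CUBIC);cv2.imwrite("pics/e4.png",a)
# expected ear for TCP pose
ee=np.array([.6268,.2187,.1706]);X=np.array([-.107,.9943,0]);Y=np.array([.9943,.107,0])
for dx in(-5,5):
  for z in (-.053,-.045): print(dx,z,(proj(s,[ee-Y*.025+X*dx/1000+[0,0,z]])[0]-[270,180]+.5)*7-.5)
E
```

```text
[[0.506  0.1674 0.046 ]
 [0.5047 0.1814 0.046 ]
 [0.5761 0.1737 0.046 ]
 [0.575  0.1881 0.046 ]
 [0.543  0.1419 0.046 ]
 [0.5359 0.2135 0.046 ]]
gap ctr [0.5404 0.1776 0.046 ] lr ctr [0.5395 0.1777 0.046 ] diam 0.07187136861649261 yaw 5.289412011504466
5.128919886246016 0.07034233679138434
5.4492836031295315 0.07061536636121056
-5 -0.053 [317.7517  75.7484]
-5 -0.045 [314.5067 102.4879]
5 -0.053 [446.7227  75.6122]
5 -0.045 [449.0544 102.3466]
```

View pics/e4.png

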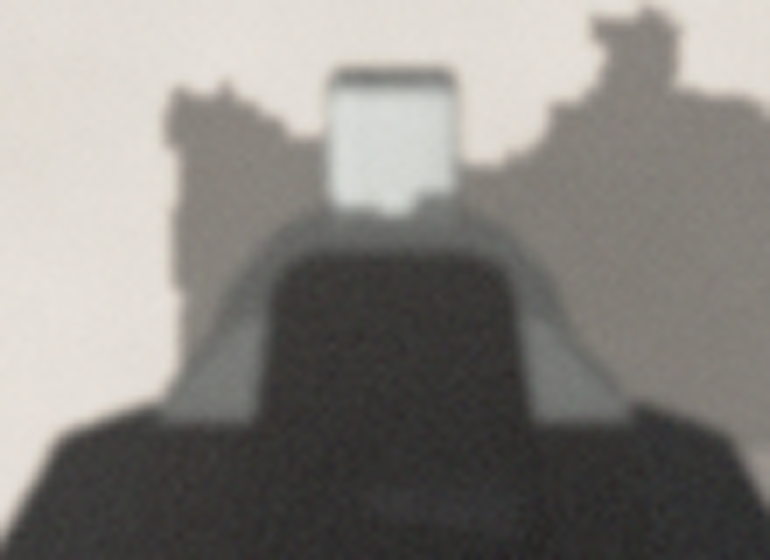

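```bash
python3 -m creep '-6 -15 5 0 0 0.8;-8 -22 10 0 0 0;-8 -22 10 0 0 0;-6 -18 10 0 0 0;-4.4 -12.8 10 0 0 0;0 0 8 0 0 0;0 0 0 0 0 0;0 0 0 0 0 0;0 0 0 0 0 0;0 0 0 0 0 0'
python3 - <<'E'
from h import *
np.set_printoptions(precision=4,suppress=True)
o=robot.get_obs();print(o["time_s"],o["ee_pos"],o["tcp_rot"],o["joints"],o["wrist_force"])
s=snapshot("wrist");w=s["pixels"][100:260,220:420,::-1]
S=snapshot("side");
u,v=proj(S,[[.54,.178,.07]])[0].astype(int)
b=S["pixels"][v-40:v+40,u-50:u+50,::-1]
cv2.imwrite("pics/w5.png",cv2.resize(w,None,fx=4,fy=3.7,interpolation=2)[:600])
cv2.imwrite("pics/s5.png",cv2.resize(b,None,fx=7,fy=7,interpolation=2))
E
```

```text
time_s: 8.55
ee_pos: [0.5419, 0.1787, 0.1181]
tcp_rot: [[-0.092, 0.996, 0.002], [0.996, 0.092, 0.001], [0.001, 0.002, -1.0]]
wrist_force: [0.2, -1.3, -1.5]
width: 0.18
8.55 [0.5419 0.1787 0.1181] [[-0.0917  0.9958  0.0018]
 [ 0.9958  0.0917  0.0007]
 [ 0.0005  0.0019 -1.    ]] [-0.5102  0.5929  0.1498  1.8576 -0.13    0.6985  1.3766] [ 0.1613 -1.2519 -1.536 ]
```

View pics/w5.png

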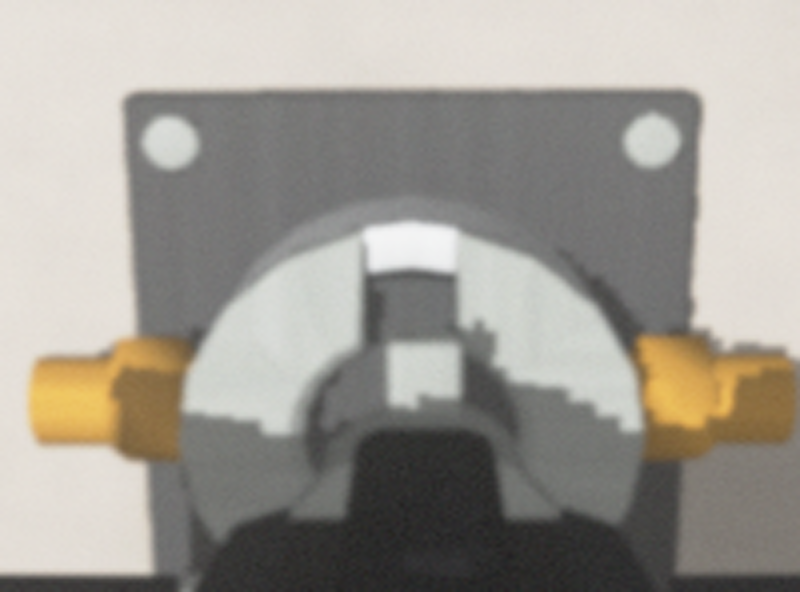

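View pics/s5.png

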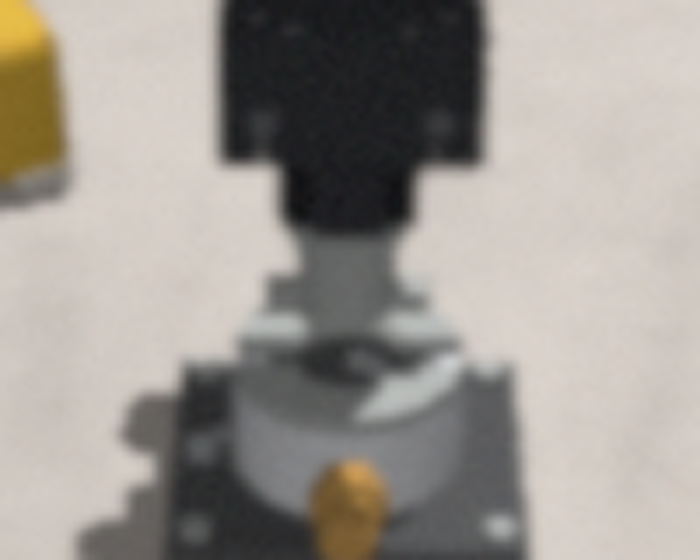

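```bash
python3 -m creep '-1.7 -0.7 0 0 0 0;0 0 4 0 0 0;0 0 4 0 0 0;0 0 3 0 0 0;0 0 2 0 0 0;0 0 2 0 0 0;0 0 2 0 0 0;0 0 2 0 0 0;0 0 1 0 0 0;0 0 0 0 0 0;0 0 0 0 0 0'
```

```text
time_s: 9.57
ee_pos: [0.5401, 0.1764, 0.0974]
tcp_rot: [[-0.091, 0.996, 0.0], [0.996, 0.091, -0.0], [-0.0, 0.0, -1.0]]
wrist_force: [-0.1, 0.2, -2.7]
width: 0.179
```

```bash
python3 -m creep '0.4 0.7 0 0 0 0;0 0 2 0 0 0;0 0 2 0 0 0;0 0 2 0 0 0;0 0 2 0 0 0;0 0 0 0 0 0;0 0 0 0 0 0'
```

```text
time_s: 10.15
ee_pos: [0.5407, 0.1768, 0.0894]
tcp_rot: [[-0.091, 0.996, -0.0], [0.996, 0.091, -0.0], [-0.0, -0.0, -1.0]]
wrist_force: [-0.2, 0.0, -1.3]
width: 0.177
```

```bash
python3 -m creep '0 0 2 0 0 0;0 0 2 0 0 0;0 0 2 0 0 0;0 0 1.5 0 0 0;0 0 0 0 0 0;0 0 0 0 0 0'
```

```text
time_s: 10.65
ee_pos: [0.5409, 0.1769, 0.0821]
tcp_rot: [[-0.091, 0.996, 0.0], [0.996, 0.091, 0.0], [0.0, 0.0, -1.0]]
wrist_force: [-2.1, 0.2, 6.5]
width: 0.176
```

```bash
python3 -m creep '0 0 1 0 0 0;0 0 0.5 0 0 0;0 0 0 0 0 0;0 0 0 0 0 0'
```

```text
time_s: 10.98
ee_pos: [0.541, 0.1769, 0.0813]
tcp_rot: [[-0.091, 0.996, 0.0], [0.996, 0.091, 0.0], [0.0, 0.0, -1.0]]
wrist_force: [-4.4, -2.1, 12.5]
width: 0.175
```

```bash
python3 -m creep '0 -0.4 0 0 0 2;0 0 0 0 0 5;0 0 0 0 0 5;0 0 0 0 0 6;0 0 0 0 0 6;0 0 0 0 0 6;0 0 0 0 0 6;0 0 0 0 0 6;0 0 0 0 0 6;0 0 0 0 0 6;0 0 0 0 0 6;0 0 0 0 0 6'
python3 - <<'E'
from h import *
o=robot.get_obs();print(o["joints"],o["torque"],o["wrist_force"])
E
```

```text
time_s: 11.98
ee_pos: [0.5416, 0.1775, 0.0814]
tcp_rot: [[0.875, 0.484, 0.003], [0.484, -0.875, 0.001], [0.003, 0.0, -1.0]]
wrist_force: [-0.6, 0.8, 6.8]
width: 0.179
[-0.71729517  0.69285836  0.43536569  1.88310526 -0.45430655  0.66132757
  0.49912993] [0.0101309  0.28122888 0.08985633] [-0.62559132  0.81004308  6.76042661]
```

```bash
python3 -m creep '0 0 0.5 0 0 4;0 0 0.3 0 0 4;0 0 0 0 0 4;0 0 0 0 0 3;0 0 0 0 0 2;0 0 0 0 0 0;0 0 0 0 0 0'
python3 - <<'E'
from h import *
o=robot.get_obs();print(o["joints"],o["torque"],o["wrist_force"],np.degrees(np.arctan2(o["tcp_rot"][1][0],o["tcp_rot"][0][0])))
E
```

```text
time_s: 12.57
ee_pos: [0.542, 0.1775, 0.0813]
tcp_rot: [[0.977, 0.212, 0.003], [0.212, -0.977, 0.001], [0.003, -0.001, -1.0]]
wrist_force: [-1.6, -0.1, 15.6]
width: 0.182
[-0.76936199  0.71137965  0.50961036  1.88568316 -0.53249272  0.67873415
  0.27395835] [-0.02814801  0.71629402  0.03802766] [-1.58998306 -0.08661194 15.55266528] 12.26039352463348
```

```bash
python3 -m creep '0 -0.5 0 0 0 2;0 0 0 0 0 2;0 0 0 0 0 1;0 0 0 0 0 0;0 0 0 0 0 0'
python3 - <<'E'
from h import *
o=robot.get_obs();print(o["torque"],o["wrist_force"],o["ee_pos"],np.degrees(np.arctan2(o["tcp_rot"][1][0],o["tcp_rot"][0][0])))
s=snapshot("wrist");save(s,"w6");S=snapshot("side")
u,v=proj(S,[[.54,.178,.06]])[0].astype(int)
cv2.imwrite("pics/s6.png",cv2.resize(S["pixels"][v-40:v+40,u-50:u+50,::-1],None,fx=7,fy=7,interpolation=2))
E
```

```text
time_s: 12.98
ee_pos: [0.5419, 0.1777, 0.0812]
tcp_rot: [[0.992, 0.128, 0.003], [0.128, -0.992, 0.001], [0.003, -0.0, -1.0]]
wrist_force: [-2.9, -1.3, 16.3]
width: 0.18
[-0.24777511  0.65333137  0.49368764] [-2.90341166 -1.28685207 16.34427912] [0.54186197 0.17767917 0.08123492] 7.331727773677282
```

View pics/w6.png

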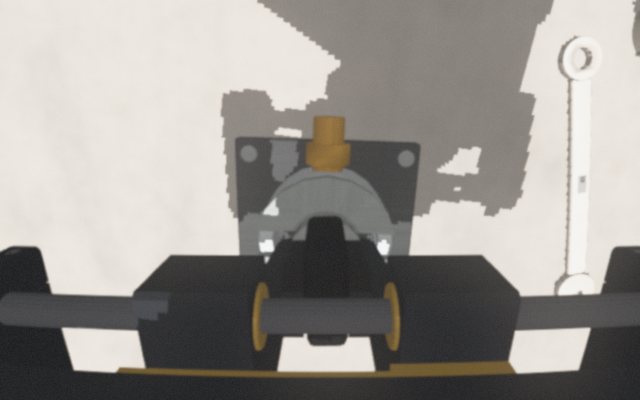

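View pics/s6.png

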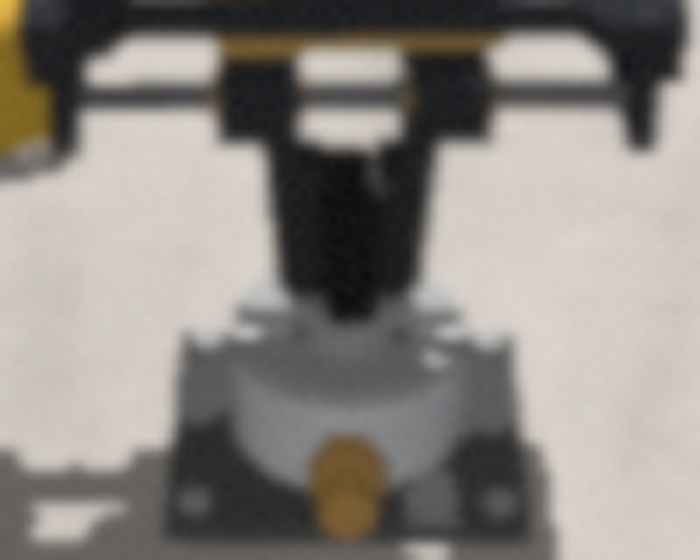

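```bash
python3 - <<'E'
from h import *
job.job_done()
o=robot.get_obs();print(o["time_s"],o["torque"],o["wrist_force"],o["ee_pos"],o["width"])
E
```

```text
the job is handed in; nothing more can be done
the job is handed in; nothing more can be done
```

I gripped the black-handled key, identified by the silver ear showing at its foot. I lifted it, lowered it through the ring with its ears in the gaps, pushed it home, and turned it clockwise to the stop. I then handed the job in at about 13 s, still gripping and pushing; no verdict was reported.

Last checks before handing in:
- **Depth:** The tool centre was at 81.2 mm, which puts the key's underside at about 28 mm, its fully home height. The upward force on the tool was 16 N, more than the spring's 9 N, so the key is against the rigid stop.
- **Turn:** The tool had turned about 88° (1.53 rad). The moment rose from 0.04 to 0.49 N m over the last 5°, so it is at the stop.
- **Grip:** The opening was 0.18, which matches the 16 mm handle.
- **Position:** The tool was about 1 to 2 mm from the measured valve axis.

- **Disagreement:** My first, oblique estimate of the valve centre differed from the closer one by about 7 mm. I used the closer one, and the key went in with no sideways contact.
- **Not checked:** I did not look again at the bung, bottles or tape measure at the end. No planned move went near them.

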